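# Clamp a bamboo stake in the rocker clamp

### The job

Open the rocker clamp by tipping its jaw up, lay the bamboo stake in both cradle notches under the raised jaw with its middle at the clamp, then tip the jaw back down so that it holds the stake. Leave the red marker where it is.

Things in the scene. Friction and masses are not known exactly. Their poses are not given: they have to be found in the camera images.
- clamp: Rocker clamp, fixed on the table. Wooden base 160 (x) x 84 (y) x 16 mm; origin: centre of its underside, z up; its x points to the robot's left (+y), give or take 0.35 rad. Two blue cheeks at its middle (30 mm long, 44 mm over both, 72 mm high) carry the rocker; pivot along y at (0, 0, 66 mm). Cradle on the -x half, red tail of the rocker on the +x half. Nothing stands beside the base.
- rocker (a joint): Tilt (rad) of a steel see-saw arm, 16 mm wide, along the clamp's x; stiff pivot, stays where left, moved by about 4 N at either end. 0 = jaw fully down, 0.5 = end stop, jaw up; starts at 0 to 0.08. Grows when the tail is pressed, falls when the jaw is. Jaw's round black underside (|y| < 9 mm, over the notch line): 36 mm above the table at 0, 65 mm at 0.5; it meets the laid stake at about 0.07.
- tail_top (a point): Centre of the top of the red pressing pad (30 x 32 mm) on the rocker's tail, 55 mm from the pivot on the clamp's +x side; 73 mm above the table at tilt 0, about 46 mm at 0.5. Moves with the rocker.
- jaw_top (a point): Top of the rocker arm right above its jaw, 55 mm from the pivot on the clamp's -x side; 71 mm above the table at tilt 0, about 97 mm at 0.5. Moves with the rocker; press here to shut the jaw.
- cradle (a point): Middle of the notch line, at the notch floors' height (30 mm above the table, at clamp x = -55 mm); axes as the clamp's; the stake must lie along y. Two blue blocks, centred at y = -26 and +26 mm, 14 mm wide in y, 46 mm long in x; each has a notch along y, 13.5 mm wide at the floor, flaring wider; walls end 42 mm above the table.
- cane: Straight bamboo stake, straw-coloured, 200 mm long (along its y), 10 mm thick, 10 to 20 g, loose on the table to the right of the clamp, either nearer to it or beyond the marker. Origin: middle of its underside. To balance in the open cradle its middle must lie between the two blocks. Behind it the black lever handle of the green grafting tool overhangs the table, from 180 mm up.
- marker: Red felt marker, 137 mm long (along its y), 16 mm thick, loose on the table 75 mm or more beside the stake; to be left alone. Origin: middle of its underside.
Not all that is in view belongs to the job. What is shaped like the clamp but yellow is not meant.

How it is judged:
By the outcome, as a careful person would: the job done as asked, in the order asked, and still so for the second after the job is handed in, with the robot touching nothing.
It also fails if it takes over 50 s, if anything falls off the work surface, if the arm or the gripper's body presses on something with over 40 N, if the wrist force passes 120 N, or if a joint passes its speed limit or range.

### The arm

A 7-joint arm with a two-finger parallel gripper is mounted at the origin on a cart in front of the work surface, level with it; the furniture and walls round the work are solid. World frame = base frame: x ahead of the robot, y to its left, z up, the work surface at z = 0. Lengths are in m, angles in degrees, forces in N, time in s.
With the tool pointing down it reaches from about 0.35 to 0.775 m from the base axis. Payload 3.1 kg.
Tool frame: the origin (TCP) lies at the very end of the fingers, on their centre line; the grasp point (between the pads) lies hold_point_z behind it (hold_point_z is the distance from the TCP to the grasp point, in m); z points along the fingers, y is the line along which they close (so a half turn about z gives the same grasp; the last joint's range is limited). The gripper opens to 85 mm and grips with 20 to 120 N. Pads are 22 mm wide; open, the fingers measure 114 mm over their backs; the gripper's body (76 mm by 85 mm) begins 54 mm behind the grasp point. The pads swing forward as they close: fully open they stand 13 mm farther back than shut.
Start: joints at [-76.931, 17.813, 0.802, 86.603, -0.252, 75.585, -1.558], TCP at [0.147, 0.53, 0.231] pointing down, gripper open.
Joint ranges: [-154.91, 154.91], [-16.99, 109.72], [-72.82, 74.43], [7.12, 147.25], [-82.49, 262.49], [11.32, 116.49], [-174.64, 174.64]. Speed limits (degrees/s): [159.86, 159.86, 180, 180, 180, 180, 180].

### API

Orientations are given as a 3x3 rotation matrix whose columns are the frame's x, y, z axes.
In Python, from cell import read_state, snapshot, camera_model, job_done, hold_point_z gives the robot as it stands. The module is installed in compiled form; this text tells all that it offers.
- The arm moves only by the shell command python3 -m inch 'ROWS' [FORCE]. ROWS is JSON, a list of rows, each an object of numbers: "dx", "dy", "dz": the shift along the tool's x, y, z in m; "twist": the turn about the tool's z in degrees; "grip": the finger opening in m, from 0 to 0.0854. A call has 1 to 20 rows; each row shifts and turns the commanded pose from where the row before left it, along the tool's axes as they then stand; what a row does not reach is not made up. A row lasts 1/10 s, in which the tool goes at most 50 mm and 8.59 degrees, less where a joint would pass 70% of its speed; a pose out of reach is approached as far as the arm can. A call is refused whole if a number of a shift passes 0.05 or a number of a turn 8.59, either way. A call with a gripper value outside its range is refused whole. The fingers move at their own pace and stop on an object; FORCE is the grip in N (left out, the last holds). Time passes only in rows, so rows that do not move let the fingers close. It gives the time, the measured TCP pose, the force and the opening at its end, in the units of the state.
- read_state(): the state, without advancing time (a new reading comes with each control period).
- snapshot(name): name is "scene" or "top" or "wrist"; returns the picture (420x560x3 uint8, red, green, blue); there is no depth.
- camera_model(name): a dict with "fovy" (degrees; the focal length in pixels is half the picture's height over the tangent of half this angle, whatever the lens; pixels are square), "cx", "cy" (the principal point, pixels), "k1" (the pictures are not rectified: a ray, as slopes to the right and down, at radius r is drawn at 1 + k1 r^2 times it, then the intrinsics apply), "R" (3x3) and "t" (3): a world point X has camera coordinates R X + t. Camera axes: x right, y down, z forward; pixel columns grow to the right and rows downward; lengths in m; the calibration is good to about 2 mm. A picture is of the moment at which its call begins: read the wrist's pose just before it. camera_model takes no time and is no camera call; for the wrist camera it gives the pose at the moment of the call.
- job_done(): hands the job in, once; it reports no verdict.
The state is a dict: "clock": time; "q": joint angles; "qd": joint speeds; "effort": joint torques, N m; "eef_pos": TCP position; "eef_rot": TCP orientation; "contact_force": force on the tool from outside, world axes, zero at the start; "moment": the same for the moment, N m; "finger_gap": opening from 0.0 (shut) to 1.0 (fully open).
Only numpy, scipy, OpenCV 4.12 (cv2) and the standard library are available. Lean on these libraries where they do the work, as an engineer would, in place of code of your own. Each camera call takes 0.05 s, during which the arm holds its last target. There are 200 camera calls.

## Working session

There is one attempt and no reset: what is moved stays moved. The work goes in short steps, Python scripts to look and compute and a shell command to move; the robot and the scene stay as the last step left them, time stands still between calls to the robot, and variables do not carry over. Pictures are saved under pics/ and viewed, on a budget of 10 in all, crops included, one or two more only if the job needs it, and the job is handed in when it is done.

```bash
mkdir -p pics
cat > h.py <<'E'
import numpy as np, cv2, json
from cell import *
np.set_printoptions(precision=4,suppress=True)
def K(m):
    f=210/np.tan(np.radians(m["fovy"])/2); return f
def proj(m,X):
    c=np.asarray(X)@np.array(m["R"]).T+np.array(m["t"]); s=c[...,:2]/c[...,2:]
    r2=(s**2).sum(-1,keepdims=True); s=s*(1+m["k1"]*r2); return s*K(m)+np.array([m["cx"],m["cy"]])
def pix(m,uv,z):
    d=(np.array(uv,float)-[m["cx"],m["cy"]])/K(m); s=d.copy()
    for _ in range(30): s=d/(1+m["k1"]*(s**2).sum())
    R=np.array(m["R"]); o=-R.T@np.array(m["t"]); v=R.T@np.r_[s,1]
    return o+v*(z-o[2])/v[2]
def save(n,f,crop=None,s=1):
    im=snapshot(n)[:,:,::-1]
    cv2.imwrite("pics/raw_"+f+".png",im)
    if crop: x0,y0,x1,y1=crop; im=im[y0:y1,x0:x1]
    cv2.imwrite("pics/"+f+".png",cv2.resize(im,None,fx=s,fy=s,interpolation=cv2.INTER_CUBIC));
E
python3 - <<'E'
from h import *
for n in("scene","top"):
    save(n,n+"1"); m=camera_model(n); print(n,m["fovy"],m["k1"],-np.array(m["R"]).T@m["t"])
a=cv2.imread("pics/top1.png");b=cv2.imread("pics/scene1.png")
cv2.imwrite("pics/top1.png",cv2.resize(a,(800,600)))
cv2.imwrite("pics/scene1.png",cv2.resize(b,(800,600)))
s=read_state();print(s["eef_rot"],s["eef_pos"],s["clock"],hold_point_z)
E
```

```text
scene 48.300575170053484 -0.07535814679531062 [-0.127  -0.8483  0.673 ]
top 49.78197969483376 -0.061978426561112285 [ 0.196  -0.3055  1.0396]
[[-0.9638  0.2665 -0.0005]
 [ 0.2665  0.9638 -0.0021]
 [-0.0001 -0.0022 -1.    ]] [0.1464 0.5295 0.2303] 0.1 0.0187
```

View pics/top1.png

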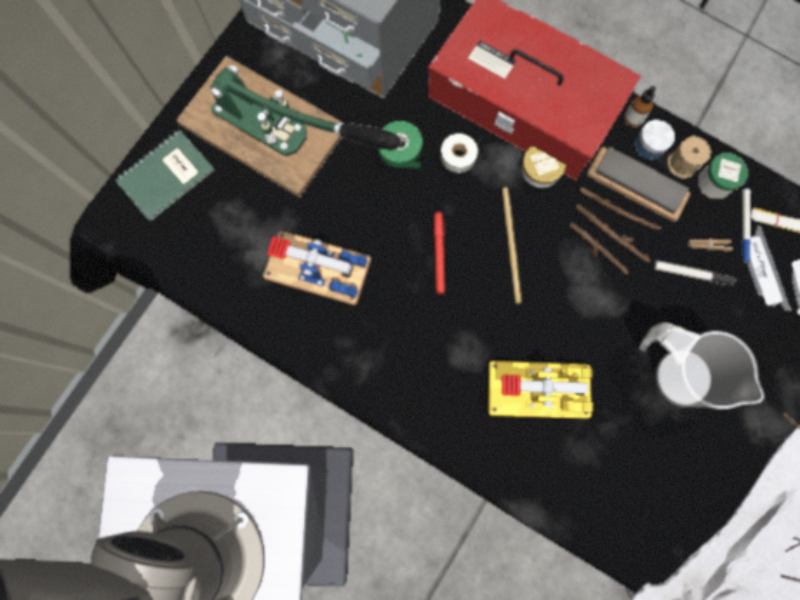

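View pics/scene1.png

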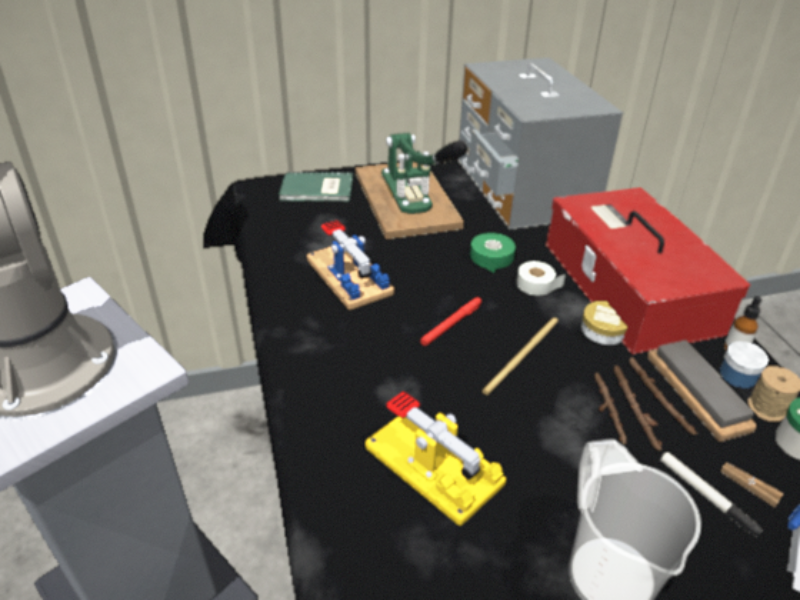

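Top view (800×600): blue clamp on wood at (317,268), with its red tail at (278,247) and the cradle at (347,275). The yellow look-alike is at (540,390). The stake runs from (505,190) to (519,301), and the marker is at (439,252). The stake could be confused with the twigs (600,230) and the white pens (695,272). I choose the straw-coloured stick at (512,245) and the blue clamp, and will check both in one crop.

Run:
```python
from h import *
im=cv2.imread("pics/raw_top1.png"); m=camera_model("top")
c=im[120:225,165:385]; cv2.imwrite("pics/crop1.png",cv2.resize(c,None,fx=3.6,fy=3.6,interpolation=cv2.INTER_CUBIC))
hsv=cv2.cvtColor(im,cv2.COLOR_BGR2HSV)
def seg(lo,hi,box,z,name):
    mk=cv2.inRange(hsv,lo,hi); t=np.zeros_like(mk); x0,y0,x1,y1=box; t[y0:y1,x0:x1]=mk[y0:y1,x0:x1]
    n,l,s,_=cv2.connectedComponentsWithStats(t); k=1+np.argmax(s[1:,4]); p=np.argwhere(l==k)[:,::-1]
    P=np.array([pix(m,q,z)[:2] for q in p]); c=P.mean(0); w,v=np.linalg.eigh(np.cov((P-c).T)); d=v[:,1]
    e=(P-c)@d; print(name,len(p),"centre",c,"dir",d,"ang",np.degrees(np.arctan2(d[1],d[0])),"ends",c+d*e.min(),c+d*e.max(),"mid",c+d*(e.min()+e.max())/2, e.max()-e.min())
seg((12,50,90),(35,255,255),(340,125,370,215),.008,"cane")
seg((0,120,90),(8,255,255),(295,140,320,210),.012,"marker")
seg((0,120,90),(8,255,255),(180,155,206,185),.073,"tail")
seg((5,30,100),(25,200,255),(180,155,265,220),.016,"wood")
for n in("scene",): pass
```

```text
cane 394 centre [ 0.5176 -0.4774] dir [-0.994  -0.1094] ang -173.72129307315487 ends [ 0.6196 -0.4662] [ 0.4184 -0.4884] mid [ 0.519  -0.4773] 0.20235971716210752
marker 383 centre [ 0.4992 -0.3569] dir [-0.9987 -0.0502] ang -177.12160291407443 ends [ 0.5697 -0.3534] [ 0.4295 -0.3604] mid [ 0.4996 -0.3569] 0.1403040788067541
tail 186 centre [ 0.4801 -0.102 ] dir [-0.9342  0.3567] ang 159.10112813047235 ends [ 0.4959 -0.108 ] [ 0.4634 -0.0956] mid [ 0.4797 -0.1018] 0.03478116131301204
wood 1105 centre [ 0.4479 -0.1542] dir [0.1245 0.9922] ang 82.8508486404399 ends [ 0.4373 -0.2384] [ 0.4584 -0.0702] mid [ 0.4479 -0.1543] 0.16954852249444008
```

View pics/crop1.png

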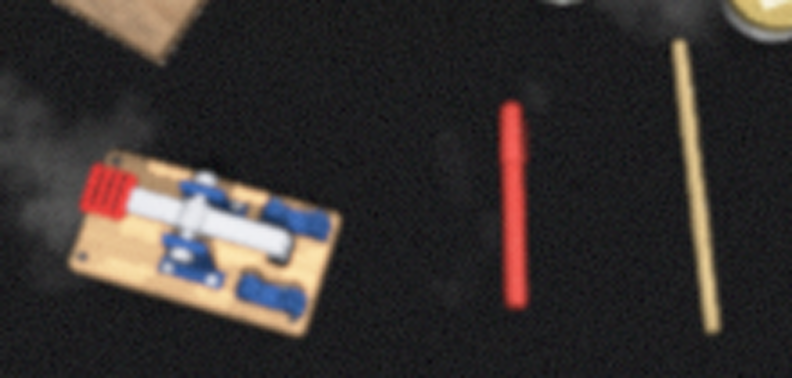

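The crop confirms it: blue clamp with base corners at about (112,150), (342,213), (300,337), (70,265), red tail pad (107,191) and jaw end (281,245). The straw stake runs from (680,42) to (712,331), beyond the red marker.

```bash
cat > fit.py <<'E'
from h import *
from scipy.optimize import least_squares
def fk(p,X): # p x,y,th
    c,s=np.cos(p[2]),np.sin(p[2]); X=np.asarray(X,float); return np.c_[p[0]+c*X[:,0]-s*X[:,1],p[1]+s*X[:,0]+c*X[:,1],X[:,2]]
E
python3 - <<'E'
from fit import *
m=camera_model("top")
U=np.array([(112,150),(342,213),(300,337),(70,265),(297,218),(272,294),(107,191)]); uv=[165,120]+(U+.5)/3.6-.5
# clamp x -> +y world ; clamp y -> -x world
X=[(.08,-.042,.016),(-.08,-.042,.016),(-.08,.042,.016),(.08,.042,.016),(-.055,-.026,.04),(-.055,.026,.04),(.055,0,.073)]
f=lambda p:(proj(m,fk(p,X))-uv).ravel()
r=least_squares(f,[.45,-.154,1.57],loss="soft_l1"); p=r.x
print(p,np.degrees(p[2]),f(p).reshape(-1,2))
for n,q in dict(tail=(.055,0,.073),tail5=(.05,0,.046),jaw=(-.055,0,.071),cradle=(-.055,0,.03)).items(): print(n,fk(p,[q])[0])
# overlay in scene
ms=camera_model("scene"); im=cv2.imread("pics/raw_scene1.png")
for q in X+[(-.055,0,.071)]: cv2.circle(im,tuple(int(round(v)) for v in proj(ms,fk(p,[q])[0])),1,(0,255,0),-1)
for q in [(.6196,-.4662,.008),(.4184,-.4884,.008)]: cv2.circle(im,tuple(int(round(v)) for v in proj(ms,np.array(q))),1,(255,0,255),-1)
cv2.imwrite("pics/ov1.png",cv2.resize(im[140:290,200:400],None,fx=4,fy=4,interpolation=cv2.INTER_CUBIC))
E
```

```text
[ 0.4656 -0.1571  1.3125] 75.20332842793391 [[-0.1943 -0.6152]
 [ 0.0907  0.7198]
 [ 0.8049 -0.2101]
 [-0.4328  0.2442]
 [-0.3789 -0.1691]
 [-0.4763 -0.1588]
 [ 0.8174  0.2276]]
tail [ 0.4797 -0.1039  0.073 ]
tail5 [ 0.4784 -0.1088  0.046 ]
jaw [ 0.4516 -0.2103  0.071 ]
cradle [ 0.4516 -0.2103  0.03  ]
```

View pics/ov1.png

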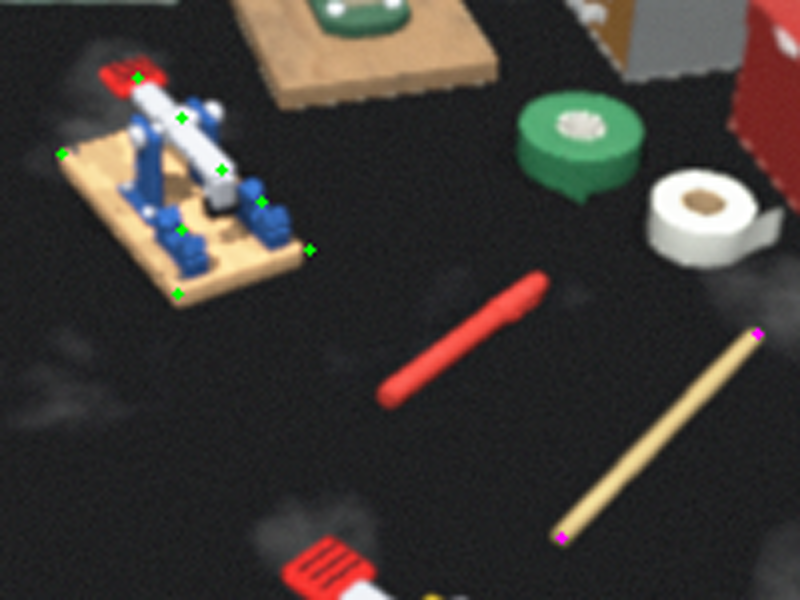

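Overlay fits: the clamp points land on the cradle, rocker and pad, and the stake ends match. Next: where the overhanging handle is, and a second fit with both views.

```bash
python3 - <<'E'
from fit import *
m=camera_model("top"); s=camera_model("scene"); k=.7
def tri(a,b):
    f=lambda X:np.r_[proj(m,X)-np.array(a)*k,proj(s,X)-np.array(b)*k]
    r=least_squares(f,[.5,0,.1]); return r.x,abs(r.fun).max()
print("handle tip",tri((404,139),(466,150)),"handle back",tri((340,128),(436,156)))
for q in((300,193),(178,122),(230,58)): print(q,pix(m,np.array(q)*k,.02))
print("yellow",pix(m,np.array((540,390))*k,.03),"green roll",pix(m,np.array((401,143))*k,.03))
st=read_state();R=np.array(st["eef_rot"]);d=np.array([.479,-.106,.11])-st["eef_pos"];print(R.T@d)
E
python3 -m inch '[{"dx":-0.03,"dy":-0.032,"grip":0},{"dx":-0.03,"dy":-0.032,"grip":0},{"dx":-0.03,"dy":-0.032,"grip":0},{"dx":-0.03,"dy":-0.032,"grip":0},{"dx":-0.03,"dy":-0.032,"grip":0},{"dx":-0.03,"dy":-0.032,"grip":0}]' 30
```

```text
handle tip (array([ 0.5832, -0.2932,  0.2457]), np.float64(1.370402778305504)) handle back (array([ 0.6251, -0.2   ,  0.1886]), np.float64(1.2496375004650417))
(300, 193) [ 0.5909 -0.1208  0.02  ]
(178, 122) [0.7154 0.1023 0.02  ]
(230, 58) [0.8434 0.0243 0.02  ]
yellow [ 0.2764 -0.5186  0.03  ] green roll [ 0.6834 -0.2871  0.03  ]
[-0.4899 -0.5236  0.1215]invalid input at $[0]: expected keys dx, dy, dz, twist, grip
```

```bash
python3 -m inch '[{"dx":-0.0306,"dy":-0.0327,"dz":0,"twist":0,"grip":0},{"dx":-0.0306,"dy":-0.0327,"dz":0,"twist":0,"grip":0},{"dx":-0.0306,"dy":-0.0327,"dz":0,"twist":0,"grip":0},{"dx":-0.0306,"dy":-0.0327,"dz":0,"twist":0,"grip":0},{"dx":-0.0306,"dy":-0.0327,"dz":0,"twist":0,"grip":0},{"dx":-0.0306,"dy":-0.0327,"dz":0,"twist":0,"grip":0},{"dx":-0.0306,"dy":-0.0327,"dz":0,"twist":0,"grip":0},{"dx":-0.0306,"dy":-0.0327,"dz":0,"twist":0,"grip":0},{"dx":-0.0306,"dy":-0.0327,"dz":0,"twist":0,"grip":0},{"dx":-0.0306,"dy":-0.0327,"dz":0,"twist":0,"grip":0},{"dx":-0.0306,"dy":-0.0327,"dz":0,"twist":0,"grip":0},{"dx":-0.0306,"dy":-0.0327,"dz":0,"twist":0,"grip":0},{"dx":-0.0306,"dy":-0.0327,"dz":0,"twist":0,"grip":0},{"dx":-0.0306,"dy":-0.0327,"dz":0,"twist":0,"grip":0},{"dx":-0.0306,"dy":-0.0327,"dz":0,"twist":0,"grip":0},{"dx":-0.0306,"dy":-0.0327,"dz":0,"twist":0,"grip":0},{"dx":0,"dy":0,"dz":0,"twist":0,"grip":0},{"dx":0,"dy":0,"dz":0,"twist":0,"grip":0}]' 30
python3 - <<'E'
from fit import *
st=read_state();R=np.array(st["eef_rot"]);print(R,R.T@(np.array([.479,-.106,.085])-st["eef_pos"]))
m=camera_model("wrist"); save("wrist","w1",s=1.4)
p=[.4656,-.1571,1.3125]
for q in [(.055,0,.073),(-.055,0,.071),(-.055,.026,.042),(-.055,-.026,.042),(.08,.042,.016),(-.08,.042,.016),(.08,-.042,.016),(-.08,-.042,.016)]: print(q,proj(m,fk(p,[q])[0])*1.4)
E
```

```text
clock: 1.9
eef_pos: [0.4786, -0.1056, 0.2306]
eef_rot: [[-0.963, 0.269, -0.002], [0.269, 0.963, -0.0], [0.002, -0.001, -1.0]]
contact_force: [0.4, 0.6, -0.2]
finger_gap: -0.003
[[-0.963   0.2695 -0.0018]
 [ 0.2695  0.963  -0.0004]
 [ 0.0017 -0.0009 -1.    ]] [-0.0008 -0.0001  0.1456]
(0.055, 0, 0.073) [390.2926 267.8355]
(-0.055, 0, 0.071) [215.3089 269.5116]
(-0.055, 0.026, 0.042) [225.1382 221.2643]
(-0.055, -0.026, 0.042) [233.4769 295.5739]
(0.08, 0.042, 0.016) [424.2415 190.611 ]
(-0.08, 0.042, 0.016) [198.633  193.6313]
(0.08, -0.042, 0.016) [423.4151 303.1727]
(-0.08, -0.042, 0.016) [212.8682 306.1751]
```

View pics/w1.png

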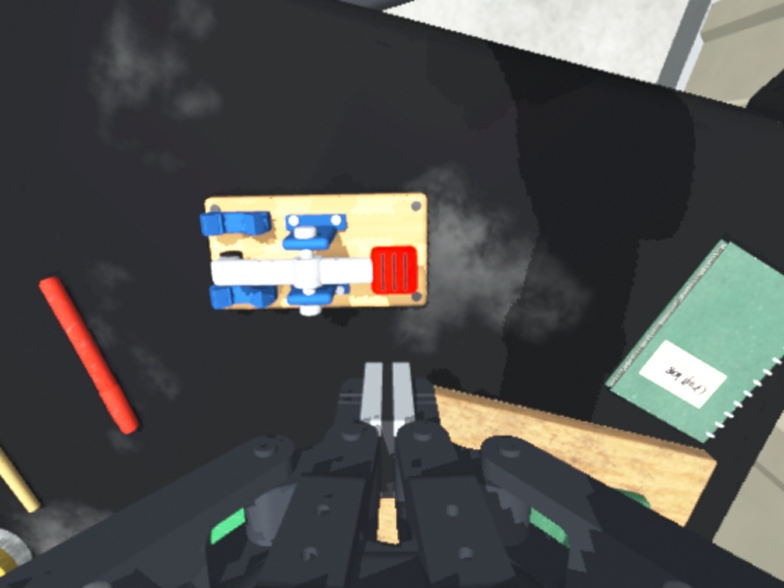

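Wrist view (784×588): the clamp base is at (206–428, 195–309), red pad at (395,270), jaw end at (215,271), fingers at the lower middle. The prediction agrees to about 3 px (2 mm). Pressing the tail.

```bash
python3 -m inch '[{"dx":0,"dy":0,"dz":0.03,"twist":0,"grip":0},{"dx":0,"dy":0,"dz":0.04,"twist":0,"grip":0},{"dx":0,"dy":0,"dz":0.04,"twist":0,"grip":0},{"dx":0,"dy":0,"dz":0.03,"twist":0,"grip":0},{"dx":0,"dy":0,"dz":0.01,"twist":0,"grip":0},{"dx":0,"dy":0,"dz":0.006,"twist":0,"grip":0},{"dx":0,"dy":0,"dz":0.006,"twist":0,"grip":0},{"dx":0,"dy":0,"dz":0.006,"twist":0,"grip":0},{"dx":0,"dy":0,"dz":0.006,"twist":0,"grip":0},{"dx":0,"dy":0,"dz":0.004,"twist":0,"grip":0}]'
```

```text
clock: 2.95
eef_pos: [0.4796, -0.1045, 0.0539]
eef_rot: [[-0.964, 0.266, 0.001], [0.266, 0.964, 0.0], [-0.001, 0.001, -1.0]]
contact_force: [-2.4, 0.6, 4.7]
finger_gap: -0.001
```

```bash
python3 -m inch '[{"dx":0,"dy":0,"dz":0.004,"twist":0,"grip":0},{"dx":0,"dy":0,"dz":0.003,"twist":0,"grip":0},{"dx":0,"dy":0,"dz":0.001,"twist":0,"grip":0},{"dx":0,"dy":0,"dz":0.001,"twist":0,"grip":0}]'; python3 -m inch '[{"dx":0,"dy":0,"dz":0.0015,"twist":0,"grip":0},{"dx":0,"dy":0,"dz":0,"twist":0,"grip":0}]'
```

```text
clock: 3.35
eef_pos: [0.4799, -0.1058, 0.0482]
eef_rot: [[-0.964, 0.267, 0.002], [0.267, 0.964, 0.001], [-0.001, 0.002, -1.0]]
contact_force: [-11.1, 3.0, 36.7]
finger_gap: 0.003
clock: 3.55
eef_pos: [0.4799, -0.1059, 0.0481]
eef_rot: [[-0.964, 0.268, 0.002], [0.268, 0.964, 0.002], [-0.001, 0.003, -1.0]]
contact_force: [-13.2, 3.9, 42.2]
finger_gap: -0.002
```

End stop reached (force rose to 42 N at z 0.048). Lifting and going round the handle to the stake.

```bash
python3 -m inch '[{"dx":0,"dy":0,"dz":-0.03,"twist":0,"grip":0},{"dx":0,"dy":0,"dz":-0.045,"twist":0,"grip":0},{"dx":0,"dy":0,"dz":-0.045,"twist":0,"grip":0},{"dx":0.012,"dy":-0.041,"dz":0,"twist":0,"grip":0.04},{"dx":0.012,"dy":-0.041,"dz":0,"twist":0,"grip":0.04},{"dx":0.012,"dy":-0.041,"dz":0,"twist":0,"grip":0.04},{"dx":0.012,"dy":-0.041,"dz":0,"twist":0,"grip":0.04},{"dx":-0.016,"dy":-0.035,"dz":0,"twist":0,"grip":0.04},{"dx":-0.016,"dy":-0.035,"dz":0,"twist":0,"grip":0.04},{"dx":-0.016,"dy":-0.035,"dz":0,"twist":0,"grip":0.04},{"dx":-0.016,"dy":-0.035,"dz":0,"twist":0,"grip":0.04},{"dx":-0.016,"dy":-0.035,"dz":0,"twist":0,"grip":0.04},{"dx":0,"dy":0,"dz":0,"twist":-7.3,"grip":0.04},{"dx":0,"dy":0,"dz":0,"twist":-7.3,"grip":0.04},{"dx":0,"dy":0,"dz":0,"twist":-7.2,"grip":0.04},{"dx":0,"dy":0,"dz":0,"twist":0,"grip":0.04},{"dx":0,"dy":0,"dz":0,"twist":0,"grip":0.04}]' 40
python3 - <<'E'
from fit import *
st=read_state();R=np.array(st["eef_rot"]);print(R,R.T@(np.array([.459,-.484,.003])-st["eef_pos"]))
m=camera_model("wrist"); save("wrist","w2",s=1.4)
for X in [(.6196,-.4662,.01),(.4184,-.4884,.01),(.459,-.484,.01),(.519,-.4773,.01)]: print(proj(m,np.array(X))*1.4)
E
```

```text
clock: 5.25
eef_pos: [0.4196, -0.4405, 0.1628]
eef_rot: [[-0.994, -0.108, 0.0], [-0.108, 0.994, -0.001], [-0.0, -0.001, -1.0]]
contact_force: [-0.5, -0.0, 0.8]
finger_gap: 0.469
[[-0.9942 -0.1076  0.0005]
 [-0.1076  0.9942 -0.0011]
 [-0.0004 -0.0012 -1.    ]] [-0.0345 -0.0473  0.1598]
[323.433  530.2447]
[310.6138 258.4691]
[313.5684 321.229 ]
[317.7307 405.848 ]
```

View pics/w2.png

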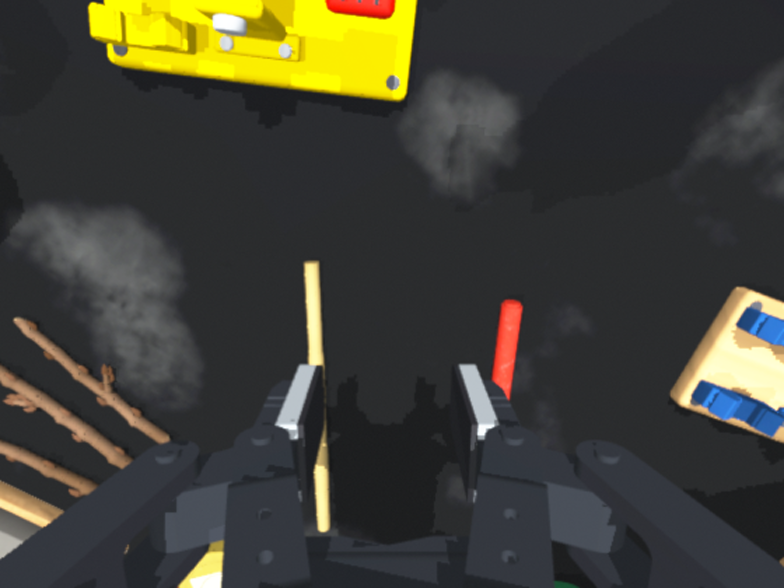

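Wrist view 2: the stake runs from (312,262) to (323,530), as predicted within 4 px. The marker (508,340) is well to the right of the fingers. Going down to grasp 60 mm from its middle.

```bash
python3 -m inch '[{"dx":-0.017,"dy":-0.024,"dz":0,"twist":0,"grip":0.04},{"dx":-0.0175,"dy":-0.0233,"dz":0.02,"twist":0,"grip":0.04},{"dx":0,"dy":0,"dz":0.04,"twist":0,"grip":0.04},{"dx":0,"dy":0,"dz":0.04,"twist":0,"grip":0.04},{"dx":0,"dy":0,"dz":0.03,"twist":0,"grip":0.04},{"dx":0,"dy":0,"dz":0.015,"twist":0,"grip":0.04},{"dx":0,"dy":0,"dz":0.01,"twist":0,"grip":0.04},{"dx":0,"dy":0,"dz":0,"twist":0,"grip":0.04},{"dx":0,"dy":0,"dz":0,"twist":0,"grip":0.04}]' 40
```

```text
clock: 6.2
eef_pos: [0.4599, -0.4843, 0.0095]
eef_rot: [[-0.994, -0.11, 0.002], [-0.11, 0.994, -0.003], [-0.002, -0.003, -1.0]]
contact_force: [0.0, -0.1, -1.0]
finger_gap: 0.471
```

```bash
python3 -m inch '[{"dx":0,"dy":0,"dz":0.006,"twist":0,"grip":0.04},{"dx":0,"dy":0,"dz":0,"twist":0,"grip":0},{"dx":0,"dy":0,"dz":0,"twist":0,"grip":0},{"dx":0,"dy":0,"dz":0,"twist":0,"grip":0},{"dx":0,"dy":0,"dz":0,"twist":0,"grip":0},{"dx":0,"dy":0,"dz":0,"twist":0,"grip":0},{"dx":0,"dy":0,"dz":0,"twist":0,"grip":0}]' 40
```

```text
clock: 6.9
eef_pos: [0.4594, -0.4835, 0.0024]
eef_rot: [[-0.994, -0.111, 0.001], [-0.111, 0.994, -0.001], [-0.001, -0.001, -1.0]]
contact_force: [-0.5, -0.0, 2.5]
finger_gap: 0.102
```

```bash
python3 -m inch '[{"dx":0,"dy":0,"dz":-0.02,"twist":0,"grip":0},{"dx":0,"dy":0,"dz":-0.04,"twist":0,"grip":0},{"dx":0,"dy":0,"dz":-0.04,"twist":0,"grip":0},{"dx":0.0132,"dy":0.042,"dz":0,"twist":0,"grip":0},{"dx":0.0132,"dy":0.042,"dz":0,"twist":0,"grip":0},{"dx":0.0132,"dy":0.042,"dz":0,"twist":0,"grip":0},{"dx":0.0132,"dy":0.042,"dz":0,"twist":0,"grip":0},{"dx":0.0132,"dy":0.042,"dz":0,"twist":0,"grip":0},{"dx":0,"dy":0,"dz":0,"twist":7,"grip":0},{"dx":0,"dy":0,"dz":0,"twist":7,"grip":0},{"dx":0,"dy":0,"dz":0,"twist":7.1,"grip":0},{"dx":0,"dy":0,"dz":0,"twist":0,"grip":0},{"dx":0,"dy":0,"dz":0,"twist":0,"grip":0}]'
python3 - <<'E'
from fit import *
st=read_state();R=np.array(st["eef_rot"]);T=np.array(st["eef_pos"]);print(R,T,st["clock"],st["finger_gap"])
m=camera_model("wrist"); save("wrist","w3",s=1.4)
p=[.4656,-.1571,1.3125]
for q in [(-.055,.026,.042),(-.055,-.026,.042),(.08,.042,.016),(-.08,.042,.016),(.08,-.042,.016),(-.08,-.042,.016)]: print(q,proj(m,fk(p,[q])[0])*1.4)
for d in(-.04,.16): print("cane end",proj(m,T-R[:,0]*d-R[:,2]*.003)*1.4)
E
```

```text
clock: 8.2
eef_pos: [0.3701, -0.2815, 0.1016]
eef_rot: [[-0.968, 0.252, -0.0], [0.252, 0.968, 0.0], [0.001, 0.0, -1.0]]
contact_force: [-0.2, 0.0, 0.5]
finger_gap: 0.1
[[-0.9677  0.2522 -0.0005]
 [ 0.2522  0.9677  0.0002]
 [ 0.0005  0.0001 -1.    ]] [ 0.3701 -0.2815  0.1016] 8.2 0.09956923701796434
(-0.055, 0.026, 0.042) [584.5828 392.4233]
(-0.055, -0.026, 0.042) [572.2743 489.4535]
(0.08, 0.042, 0.016) [850.0316 339.6478]
(-0.08, 0.042, 0.016) [517.3969 337.811 ]
(0.08, -0.042, 0.016) [807.2639 485.9873]
(-0.08, -0.042, 0.016) [505.4883 481.7674]
cane end [387.4508 263.9444]
cane end [387.512  750.6102]
```

View pics/w3.png

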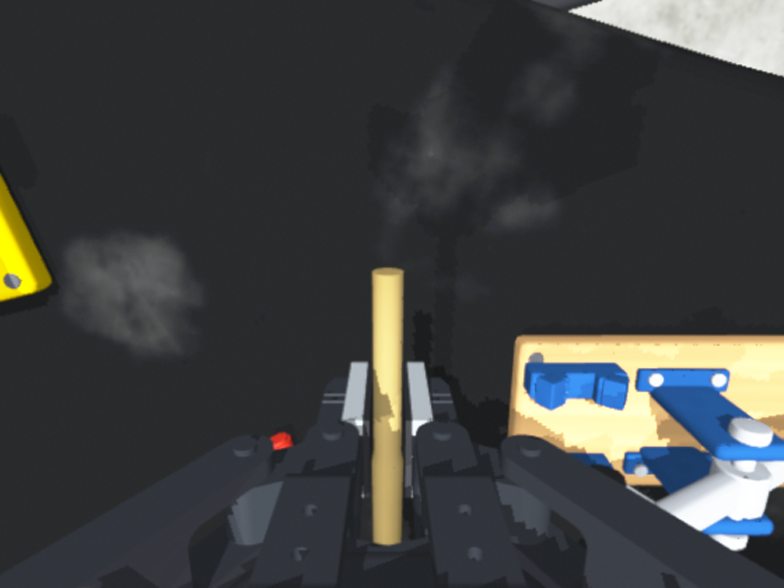

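Wrist view 3: the jaw is up and the stake is held straight along tool x, its near end at (388,272), so its middle is about 62 mm from the grip. The base corner at (517,337) matches the prediction to 1 px, and the near notch at about (582,390) to about 1 mm. Going in under the jaw.

```bash
python3 -m inch '[{"dx":0,"dy":0,"dz":0.025,"twist":0,"grip":0},{"dx":0,"dy":0,"dz":0.026,"twist":0,"grip":0},{"dx":0.001,"dy":0.02,"dz":0,"twist":0,"grip":0},{"dx":0,"dy":0.03,"dz":0,"twist":0,"grip":0},{"dx":0,"dy":0.02,"dz":0,"twist":0,"grip":0},{"dx":0,"dy":0.012,"dz":0,"twist":0,"grip":0},{"dx":0,"dy":0.007,"dz":0,"twist":0,"grip":0},{"dx":0,"dy":0,"dz":0,"twist":0,"grip":0},{"dx":0,"dy":0,"dz":0,"twist":0,"grip":0}]'
python3 - <<'E'
from fit import *
st=read_state();R=np.array(st["eef_rot"]);T=np.array(st["eef_pos"]);print(T,R[:,1],R.T@(np.array([.3914,-.1951,.0345])-T),st["contact_force"])
save("scene","s2",(210,130,310,215),7.5)
E
```

```text
clock: 9.15
eef_pos: [0.3919, -0.1961, 0.0509]
eef_rot: [[-0.967, 0.255, 0.0], [0.255, 0.967, -0.001], [-0.0, -0.001, -1.0]]
contact_force: [-0.2, -0.1, -0.6]
finger_gap: 0.103
[ 0.3919 -0.1961  0.0509] [ 0.2548  0.967  -0.0006] [0.0007 0.0009 0.0164] [-0.2446 -0.0866 -0.6061]
```

View pics/s2.png

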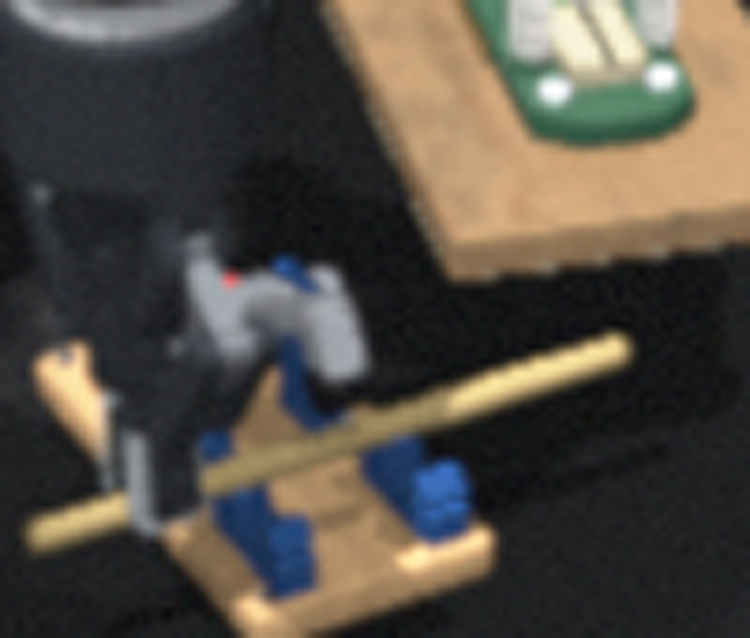

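Scene crop: the stake passes under the raised jaw and above both blocks, roughly centred. Lowering.

```bash
python3 -m inch '[{"dx":0,"dy":0.001,"dz":0.005,"twist":0,"grip":0},{"dx":0,"dy":0,"dz":0.005,"twist":0,"grip":0},{"dx":0,"dy":0,"dz":0.004,"twist":0,"grip":0},{"dx":0,"dy":0,"dz":0.002,"twist":0,"grip":0},{"dx":0,"dy":0,"dz":0,"twist":0,"grip":0}]'
python3 -m inch '[{"dx":0,"dy":0,"dz":0.001,"twist":0,"grip":0},{"dx":0,"dy":0,"dz":0.001,"twist":0,"grip":0},{"dx":0,"dy":0,"dz":0,"twist":0,"grip":0}]'
python3 - <<'E'
from h import *
save("scene","s3",(210,130,310,215),7.5)
E
```

```text
clock: 9.7
eef_pos: [0.392, -0.1941, 0.0344]
eef_rot: [[-0.967, 0.254, -0.001], [0.254, 0.967, 0.0], [0.001, 0.0, -1.0]]
contact_force: [0.4, 2.0, 0.2]
finger_gap: 0.102
clock: 10.0
eef_pos: [0.3922, -0.1942, 0.0327]
eef_rot: [[-0.967, 0.254, -0.0], [0.254, 0.967, 0.0], [0.0, 0.0, -1.0]]
contact_force: [-0.1, 0.3, 0.2]
finger_gap: 0.103
```

View pics/s3.png

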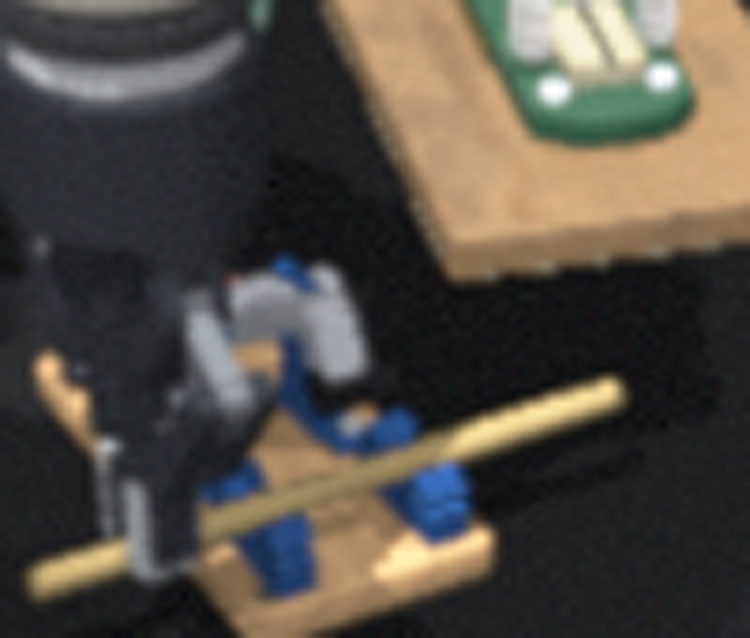

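The stake sits in both notches between the walls. Releasing and rising.

```bash
python3 -m inch '[{"dx":0,"dy":0,"dz":0.001,"twist":0,"grip":0},{"dx":0,"dy":0,"dz":0,"twist":0,"grip":0.012},{"dx":0,"dy":0,"dz":0,"twist":0,"grip":0.018},{"dx":0,"dy":0,"dz":0,"twist":0,"grip":0.035},{"dx":0,"dy":0,"dz":0,"twist":0,"grip":0.035},{"dx":0,"dy":0,"dz":0,"twist":0,"grip":0.035},{"dx":0,"dy":0,"dz":-0.01,"twist":0,"grip":0.035},{"dx":0,"dy":0,"dz":-0.03,"twist":0,"grip":0.035},{"dx":0,"dy":0,"dz":-0.04,"twist":0,"grip":0.035},{"dx":0,"dy":0,"dz":-0.04,"twist":0,"grip":0.035},{"dx":0,"dy":0,"dz":0,"twist":0,"grip":0},{"dx":0,"dy":0,"dz":0,"twist":0,"grip":0},{"dx":0,"dy":0,"dz":0,"twist":0,"grip":0}]'
python3 - <<'E'
from fit import *
st=read_state();R=np.array(st["eef_rot"]);T=np.array(st["eef_pos"]);p=[.4656,-.1571,1.3125]
print(R.T@(fk(p,[(-.053,0,.105)])[0]-T),R.T@(fk(p,[(-.055,0,.105)])[0]-T))
a=snapshot("scene")[130:215,210:310,::-1]; b=snapshot("wrist")[:,:,::-1]
f=lambda i,h:cv2.resize(i,(int(i.shape[1]*h/i.shape[0]),h),interpolation=cv2.INTER_CUBIC)
cv2.imwrite("pics/j4.png",np.hstack([f(a,300),f(b,300)]))
E
```

```text
clock: 11.35
eef_pos: [0.3914, -0.1938, 0.1512]
eef_rot: [[-0.967, 0.255, -0.002], [0.255, 0.967, 0.001], [0.002, 0.001, -1.0]]
contact_force: [-0.1, 0.2, 0.1]
finger_gap: -0.001
[-0.0624  0.0014  0.0461] [-0.0624 -0.0006  0.0461]
```

View pics/j4.png

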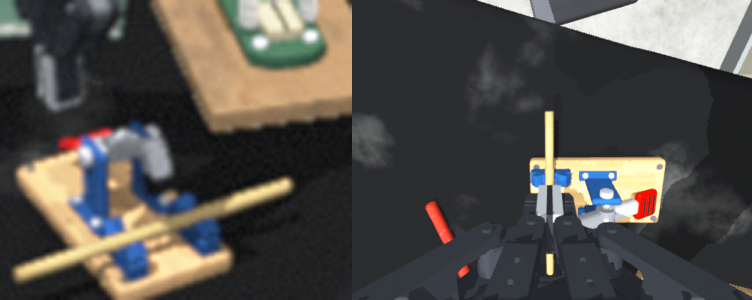

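Both views: the stake lies level in both notches under the open jaw, middle at the clamp. Now pressing the jaw down.

```bash
python3 -m inch '[{"dx":-0.031,"dy":0.0005,"dz":0,"twist":0,"grip":0},{"dx":-0.0314,"dy":0.0005,"dz":0,"twist":0,"grip":0},{"dx":0,"dy":0,"dz":0,"twist":0,"grip":0},{"dx":0,"dy":0,"dz":0.03,"twist":0,"grip":0},{"dx":0,"dy":0,"dz":0.015,"twist":0,"grip":0},{"dx":0,"dy":0,"dz":0.006,"twist":0,"grip":0},{"dx":0,"dy":0,"dz":0.006,"twist":0,"grip":0},{"dx":0,"dy":0,"dz":0.006,"twist":0,"grip":0},{"dx":0,"dy":0,"dz":0.005,"twist":0,"grip":0},{"dx":0,"dy":0,"dz":0,"twist":0,"grip":0}]'
```

```text
clock: 12.45
eef_pos: [0.4527, -0.2111, 0.0844]
eef_rot: [[-0.967, 0.257, 0.001], [0.257, 0.967, -0.002], [-0.002, -0.002, -1.0]]
contact_force: [-1.1, -0.6, 1.0]
finger_gap: 0.0
```

```bash
python3 -m inch '[{"dx":0,"dy":0,"dz":0.004,"twist":0,"grip":0},{"dx":0,"dy":0,"dz":0.003,"twist":0,"grip":0},{"dx":0,"dy":0,"dz":0,"twist":0,"grip":0}]'
```

```text
clock: 12.75
eef_pos: [0.4534, -0.2099, 0.077]
eef_rot: [[-0.967, 0.255, 0.001], [0.255, 0.967, -0.001], [-0.002, -0.001, -1.0]]
contact_force: [1.0, -1.6, 3.1]
finger_gap: -0.001
```

```bash
python3 -m inch '[{"dx":0,"dy":0,"dz":0.002,"twist":0,"grip":0},{"dx":0,"dy":0,"dz":0.001,"twist":0,"grip":0},{"dx":0,"dy":0,"dz":0.001,"twist":0,"grip":0},{"dx":0,"dy":0,"dz":0,"twist":0,"grip":0}]'
python3 - <<'E'
from h import *
print(read_state()["contact_force"])
E
```

```text
clock: 13.15
eef_pos: [0.4535, -0.2101, 0.0749]
eef_rot: [[-0.967, 0.255, 0.002], [0.255, 0.967, 0.0], [-0.002, 0.001, -1.0]]
contact_force: [-3.9, -0.5, 17.7]
finger_gap: -0.002
[-3.9426 -0.5301 17.7023]
```

Contact with the stake (z 0.075, force rising to 18 N). A touch more for a firm hold, then rise and look.

```bash
python3 -m inch '[{"dx":0,"dy":0,"dz":0.0015,"twist":0,"grip":0},{"dx":0,"dy":0,"dz":0,"twist":0,"grip":0},{"dx":0,"dy":0,"dz":0,"twist":0,"grip":0}]'; python3 -m inch '[{"dx":0,"dy":0,"dz":-0.01,"twist":0,"grip":0},{"dx":0,"dy":0,"dz":-0.03,"twist":0,"grip":0},{"dx":0,"dy":0,"dz":-0.04,"twist":0,"grip":0},{"dx":0.04,"dy":0,"dz":-0.02,"twist":0,"grip":0},{"dx":0.04,"dy":0,"dz":-0.02,"twist":0,"grip":0},{"dx":0,"dy":0,"dz":0,"twist":0,"grip":0},{"dx":0,"dy":0,"dz":0,"twist":0,"grip":0}]'
python3 - <<'E'
from fit import *
a=snapshot("scene")[130:250,210:350,::-1]; b=snapshot("wrist")[:,:,::-1]
f=lambda i,h:cv2.resize(i,(int(i.shape[1]*h/i.shape[0]),h),interpolation=cv2.INTER_CUBIC)
cv2.imwrite("pics/j5.png",np.hstack([f(a,310),f(b,310)]))
E
```

```text
clock: 13.45
eef_pos: [0.4535, -0.2101, 0.0747]
eef_rot: [[-0.967, 0.255, 0.002], [0.255, 0.967, 0.001], [-0.002, 0.002, -1.0]]
contact_force: [-7.1, 0.4, 26.0]
finger_gap: -0.001
clock: 14.15
eef_pos: [0.3757, -0.1869, 0.1914]
eef_rot: [[-0.968, 0.252, 0.002], [0.252, 0.968, 0.004], [-0.001, 0.004, -1.0]]
contact_force: [-0.0, 0.0, 0.2]
finger_gap: 0.001
```

View pics/j5.png

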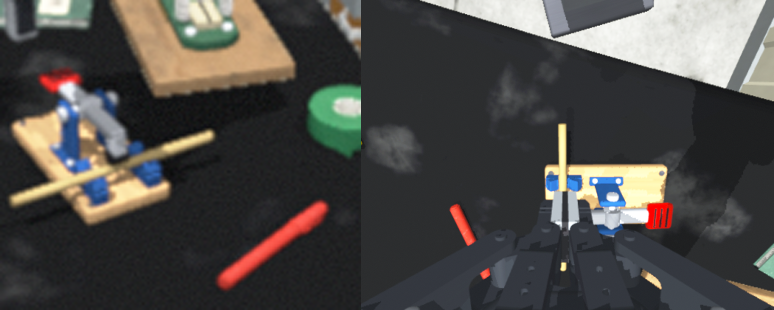

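The jaw is down on the stake, the tail is up and the marker looks unmoved. One numeric check from above, then I hand in.

Run:
```python
from h import *
m=camera_model("top"); im=snapshot("top")[:,:,::-1]; hsv=cv2.cvtColor(np.ascontiguousarray(im),cv2.COLOR_BGR2HSV)
mk=cv2.inRange(hsv,(0,120,90),(8,255,255)); mk[:, :295]=0; mk[:,320:]=0; mk[:140]=0; mk[210:]=0
p=np.argwhere(mk)[:,::-1]; print("marker",len(p),np.mean([pix(m,q,.012)[:2] for q in p],0))
# stake near end in the wrist joint picture -> world at z=.04
w=camera_model("wrist"); c=560*310/420/560
e=[pix(w,((u-361)*420/310,v*420/310),.035) for u,v in((562,125),)][0]; d=e[:2]-[.4656,-.1571]; t=1.3125
print("stake near end, clamp xy",d@[np.cos(t),np.sin(t)],d@[-np.sin(t),np.cos(t)])
print(read_state()["contact_force"]); job_done()
```

```text
marker 385 [ 0.4991 -0.3569]
stake near end, clamp xy -0.05659225157074608 0.09803648494857607
[ 0.5858 -0.011  -0.1132]
the job is handed in; nothing more can be done
```

The stake is laid in both cradle notches and the jaw is shut on it. I handed the job in at about 14 s on the robot's clock.

- **Opening:** I pressed the tail down to its end stop, where the fingertip force rose to 42 N at 48 mm. That was fingertip contact; the 40 N limit is stated for the arm and the gripper's body.
- **Laying the stake:** I picked it up about 60 mm from its middle, took it in under the raised jaw and released it in both notches.
- **Shutting:** I pressed the jaw down onto the stake until it resisted, at 26 N and 75 mm. That matches the height expected when the jaw meets the stake.

The last checks all agreed:
- **Stake:** its near end is at clamp x = -57 mm and y = +98 mm. That puts it on the notch line with its middle within about 2 mm of the clamp's.
- **Jaw:** the last pictures show it down on the stake and still down after I lifted away. I did not tug the stake to test the hold.
- **Marker:** it is where it was, within 0.1 mm in the top camera.
- **Robot:** it is clear of everything, with a contact force of about 0.6 N, near the sensor's noise.

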